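Calibrate the bench scale with the test weight and the recessed button

TASK

Calibrate the bench scale: stand the larger of the two knobbed weights upright in the middle of the weighing plate and let go of it, and only then press the calibration button, which sits at the bottom of the small hole in the scale's deck under a little swinging steel cover (swing it aside), using the long thin-nosed pin punch from the punch block. The program finishes while still gripping the punch and holding the button fully down with it, the weight standing free on the plate. Leave the small weight, the other punches, the loupe and the loose stone beside it where they are.

Things in the scene. Friction and masses are not known exactly. Their poses are not given: they have to be found in the camera images.
- bench_scale: Flat grey bench scale, 220 x 165 x 58 mm, fixed to the bench. Origin at the centre of its underside; its x points away from the robot side, y to the left seen from its front, z up. The deck (top of the case) is 58 mm above the bench. The weighing plate covers the rear part of the deck, display and keys are at the front left, the calibration hole with its cover at the front right.
- plate_centre (a point): Centre of the top face of the stainless weighing plate (130 mm along the scale's x, 150 mm along y), 70 mm above the bench when unloaded. Moves with the plate.
- scale_plate (a joint): How far the sprung weighing plate has sunk, m: 0 empty, about 0.003 under the large weight, 0.0012 under the small one, stop at 0.006.
- cal_hole (a point): Centre of the mouth of the calibration hole, level with the deck. The vertical hole is 10 mm in diameter, the button's face lies 14 mm below the mouth and is wider than the hole.
- cal_button (a joint): How far the recessed button is pressed down, m: 0 released, stop at 0.005. Its spring takes 2 N to start and 6 N at the stop. It springs back when let go.
- cal_cover (a joint): Angle of the swinging steel cover, rad: at 0 its tongue points to the scale's -x and covers the hole; it swings clockwise seen from above, towards the scale's +y, to its stop at 1.7. It clears the hole for a 5 mm pin beyond about 0.5 (well clear at 1). It turns stiffly (0.02 N m, 0.5 N at its knob) and stays where it is left.
- cover_pivot (a point): Pivot of the cover, at deck height, 30 mm from the hole towards the scale's +x. The cover is a strip 16 mm wide and 2 mm thick just above the deck, reaching 48 mm from the pivot.
- cover_knob (a point): Centre of the top of the upright round knob on the cover, 10 mm in diameter, 14 mm tall above the strip; its top is 16 mm above the deck and its axis 40 mm from the pivot. Moves with the cover.
- weight_tray: Wooden tray, 130 x 74 x 20 mm, fixed, with two equal compartments side by side along its x (centres 31 mm either side of the middle, floor 6 mm above the bench, walls 6 mm thick). Origin at the centre of its underside.
- large_weight: The larger test weight, 0.5 kg, plain steel cylinder 39 mm in diameter with a round knob on top; 72 mm tall in all. Origin at the centre of its underside, z up. The knob is 25 mm in diameter and spans 59 to 69 mm above the underside, over a neck of 15.5 mm diameter.
- small_weight: The smaller test weight, 0.2 kg, same shape: 28 mm in diameter, 52 mm tall. Origin at the centre of its underside. Stays in the tray.
- punch_block: Wooden punch block, fixed: base 130 x 50 x 8 mm and above it a bar 130 x 34 mm, from 52 to 78 mm above the bench, with three 12.5 mm through holes in a row along its x (at -38, 0 and 38 mm). The punches stand upright in the holes with their noses on the base. Origin at the centre of its underside.
- pin_punch: The pin punch: dark steel, round, 132 mm long, the tallest of the three punches (its head is 140 mm above the bench, the others' 112 and 118 mm). Origin at the centre of its flat lower tip, z along the punch to its head. Nose 5 mm in diameter for the first 40 mm, widening to the 11 mm shank from 50 mm up. About 70 g.
- centre_punch: Centre punch, 104 mm long, 11 mm shank with a short conical point that is too stubby to reach the button. Origin at its tip, z to its head.
- drift_punch: Drift punch, 110 mm long, 11 mm thick over its whole length, too thick for the hole. Origin at its tip, z to its head.
- loupe: Black and clear round loupe, 42 mm wide and 40 mm tall, bystander. Origin at the centre of its underside.
- find_1: Light brown stone, 40 x 51 x 25 mm, lying behind the scale to its left, bystander. Origin at the centre of its underside.
There are look-alikes about, which are no part of the job. Leave any green or purple look-alike of the large_weight alone.

How it is judged (in metres and radians):
On the way, in this order (a step that is already met when the one before it is completed fails the run):
1. the large weight stands upright and let go in the middle of the weighing plate, the button not yet pressed (horizontal distance between large_weight and plate_centre below 0.025 m and angle between large_weight's own z axis and vertical below 0.08 rad and contact force between large_weight and bench_scale above 4 N and contact force between the fingers and large_weight below 0.1 N and value of joint cal_button below 0.002 m), for 0.3 s.
2. the button is held down with the pin punch (value of joint cal_button above 0.0035 m and contact force between pin_punch and bench_scale above 2 N and horizontal distance between pin_punch and cal_hole below 0.006 m), for 0.5 s.
At the end, for the whole second after the job is handed in: The pin punch, still gripped, within 0.2 rad of upright and its tip in the hole, holds the button at least 3.5 of its 5 mm down. The large weight stands untouched, upright within 0.08 rad, within 25 mm of the plate's centre, and the plate carries it alone (sunk 2.2 to 4 mm) (all of step 2 and z of pin_punch in the frame of cal_hole below -0.015 m and angle between pin_punch's own z axis and vertical below 0.2 rad and contact force between the fingers and pin_punch above 3 N and horizontal distance between large_weight and plate_centre below 0.025 m and angle between large_weight's own z axis and vertical below 0.08 rad and contact force between large_weight and bench_scale above 4 N and contact force between each of the arm, the fingers and large_weight below 0.1 N and linear speed of large_weight below 0.02 m/s and value of joint scale_plate between 0.0022 and 0.004 m); the arm keeps its last pose, push and grip.
It fails at once if the button is pressed while the large weight is not on the plate (value of joint cal_button above 0.0025 m and horizontal distance between large_weight and plate_centre above 0.045 m).
It fails at once if the small weight is taken out of its place (distance of small_weight from where it was at the start of the episode above 0.03 m).
It fails at once if another punch is taken out of the block (distance of any of centre_punch, drift_punch from where it was at the start of the episode above 0.03 m).
It fails at once if the loupe or the stone beside it is displaced (distance of any of loupe, find_1 from where it was at the start of the episode above 0.03 m).
It also fails if it takes over 72 s, if anything falls off the work surface, if the arm or the gripper's body presses on something with over 40 N, if the wrist force passes 120 N, or if a joint passes its speed limit or range.

ROBOT

A 7-joint arm with a two-finger parallel gripper is mounted at the origin on a cart in front of the work surface, level with it; the furniture and walls round the work are solid. World frame = base frame: x ahead of the robot, y to its left, z up, the work surface at z = 0. Lengths are in m, angles in degrees, forces in N, time in s.
With the tool pointing down it reaches from about 0.4 to 0.9 m from the base axis. Payload 5.5 kg.
Tool frame: the origin (TCP) lies between the finger pads; the fingertips stand 25 mm ahead of it and the grasp point (between the pads) lies 6 mm ahead of it; z points along the fingers, y is the line along which they close (so a half turn about z gives the same grasp; the last joint's range is limited). The gripper opens to 85 mm and grips with 20 to 120 N. Pads are 22 mm wide; open, the fingers measure 114 mm over their backs; the gripper's body (76 mm by 85 mm) begins 54 mm behind the grasp point. The pads swing forward as they close: fully open they stand 13 mm farther back than shut.
Start: joints at [78.564, 28.699, -24.465, 88.831, 12.651, 65.22, -12.049], TCP at [0.29, -0.582, 0.256] pointing down, gripper open.
Joint ranges: [-164.97, 164.97], [-17.58, 116.51], [-87.97, 89.64], [11.32, 138.91], [-80.73, 260.73], [10.89, 115.49], [-147.41, 147.41]. Speed limits (degrees/s): [147.25, 147.25, 180, 180, 180, 180, 180].

INTERFACE

Orientations are given as a 3x3 rotation matrix whose columns are the frame's x, y, z axes.
In Python, from plant import env, snapshot, ticket gives the robot as it stands.
- The arm moves only by the tool carry_out, never from a script. Its argument "moves" is a list of rows, each a list of 6 numbers: the shift along the tool's x, y, z in mm, then the turn, a rotation vector about the tool's x, y, z in rad. In form: [[x, y, z, ax, ay, az], ...]. A call has 1 to 12 rows; each row shifts and turns the commanded pose from where the row before left it, along the tool's axes as they then stand; what a row does not reach is not made up. A row lasts 1/10 s, in which the tool goes at most 50 mm and 8.59 degrees, less where a joint would pass 70% of its speed; a pose out of reach is approached as far as the arm can. A call with a gripper value outside its range is refused whole. "jaw" is the finger opening in mm, from 0 to 85.4, set as the call begins (left out, the last holds). The fingers move at their own pace and stop on an object; "force" is the grip in N (left out, the last holds). Time passes only in rows, so rows that do not move let the fingers close. It gives the time, the measured TCP pose, the force, the opening and the grip force at its end, in the units of the state.
- env.read_state(): the state, without advancing time (a new reading comes with each control period).
- snapshot(name): name is "scene" or "side" or "wrist"; returns a dict with "frame" (480x640x3 uint8, red, green, blue), "z_map" (480x640 float32, m along the optical axis (not along the pixel's ray), 0 where there is no reading), "vertical_fov" (degrees; the focal length in pixels is half the picture's height over the tangent of half this angle, whatever the lens; pixels are square), "cx", "cy" (the principal point, pixels), "dist" ([k1, k2, p1, p2, k3] as OpenCV has them; the pictures are not rectified), "origin" and "rotation" of the camera in the world; the wrist camera has in their place "mount" (4x4, takes a point from camera to tool coordinates, whose origin is the TCP and whose axes are the flange's). Camera axes: x right, y down, z forward; pixel columns grow to the right and rows downward; lengths in m; the calibration is good to about 2 mm. A picture is of the moment at which its call begins: read the wrist's pose just before it.
- ticket.sign_off(): hands the job in; it is judged then, once.
The state is a dict: "time": time; "joint_pos": joint angles; "joint_vel": joint speeds; "tau": joint torques, N m; "eef_pos": TCP position; "tcp_rot": TCP orientation; "ft_force": force on the tool from outside, world axes, zero at the start; "ft_torque": the same for the moment, N m; "opening": finger opening in m; "grip_force": force on a finger pad.
Only numpy, scipy, OpenCV 4.12 (cv2) and the standard library are available. Lean on these libraries where they do the work, as an engineer would, in place of code of your own. Each camera call takes 0.05 s, during which the arm holds its last target. There are 200 camera calls.

## Working session

There is one attempt and no reset: what is moved stays moved. The work goes in short steps, Python scripts to look and compute and a tool call to move; the robot and the scene stay as the last step left them, time stands still between calls to the robot, and variables do not carry over. Pictures are saved under pics/ and viewed, at most 10 in all, crops included, and the job is handed in when it is done.

Besides the shell and the picture viewer there is one more tool, called after "Request:" by a JSON object that holds its "method" and its "body", one argument or row to a line. carry_out: Moves the arm, as the interface text tells. Its arguments: {"type":"object","properties":{"moves":{"type":"array","items":{"type":"array","items":{"type":"number"}}},"jaw":{"type":"number"},"force":{"type":"number"}},"required":["moves"]}

```bash
ls; mkdir -p pics
cat > h.py <<'E'
import numpy as np, cv2
from plant import env, snapshot, ticket
def cam(s,st=None):
    f=240/np.tan(np.radians(s["vertical_fov"])/2)
    K=np.array([[f,0,s["cx"]],[0,f,s["cy"]],[0,0,1.]])
    if "mount" in s:
        T=np.eye(4);T[:3,:3]=np.array(st["tcp_rot"]);T[:3,3]=st["eef_pos"]
        T=T@np.array(s["mount"]);R,o=T[:3,:3],T[:3,3]
    else: R,o=np.array(s["rotation"]),np.array(s["origin"])
    return K,np.array(s["dist"],float),R,o
def cloud(s,st=None):
    K,d,R,o=cam(s,st)
    v,u=np.mgrid[:480,:640]
    n=cv2.undistortPoints(np.stack([u,v],-1).reshape(-1,1,2).astype(np.float64),K,d).reshape(480,640,2)
    z=s["z_map"]
    P=np.dstack([n[...,0]*z,n[...,1]*z,z])@R.T+o
    P[z==0]=np.nan
    return P
def proj(p,s,st=None):
    K,d,R,o=cam(s,st)
    return cv2.projectPoints(((np.atleast_2d(p)-o)@R),np.zeros(3),np.zeros(3),K,d)[0].reshape(-1,2)
def shot(n,f):
    st=env.read_state();s=snapshot(n)
    cv2.imwrite("pics/"+f+".png",s["frame"][...,::-1])
    import pickle;pickle.dump((s,st),open("pics/"+f+".pkl","wb"))
    return s,st
E
python3 - <<'E'
from h import *
a,st=shot("scene","a");b,_=shot("side","b")
for s in(a,b):print(s["origin"],s["rotation"],s["vertical_fov"])
c=snapshot("wrist");print(c["mount"],st["eef_pos"],st["tcp_rot"],st["time"])
E
```

```text
pics
[ 0.0175548  -0.23692057  0.70898773] [[ 0.49388112 -0.60070284  0.6286792 ]
 [-0.86952081 -0.33796774  0.36015464]
 [-0.00387263 -0.72452322 -0.68923951]] 54.23015415642017
[ 0.2589602  -0.45361674  0.66305644] [[ 0.87079792 -0.32252055  0.37106801]
 [-0.49122904 -0.60166658  0.62983439]
 [ 0.02012469 -0.73073786 -0.68236147]] 52.81531968293059
[[-1.23050479e-04 -9.50818258e-01 -3.09749294e-01  8.00204624e-02]
 [ 9.99999976e-01 -1.73199448e-04  1.34401344e-04  1.00307168e-03]
 [-1.81439659e-04 -3.09749270e-01  9.50818257e-01 -1.16391716e-01]
 [ 0.00000000e+00  0.00000000e+00  0.00000000e+00  1.00000000e+00]] [ 0.28985022 -0.58107205  0.25524544] [[ 8.94789666e-01  4.46487167e-01 -8.14673184e-04]
 [ 4.46487905e-01 -8.94787890e-01  1.78380265e-03]
 [ 6.74852916e-05 -1.95986990e-03 -9.99998077e-01]] 0.0
```

```bash
echo
```

```text
(no output)
```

View pics/a.png

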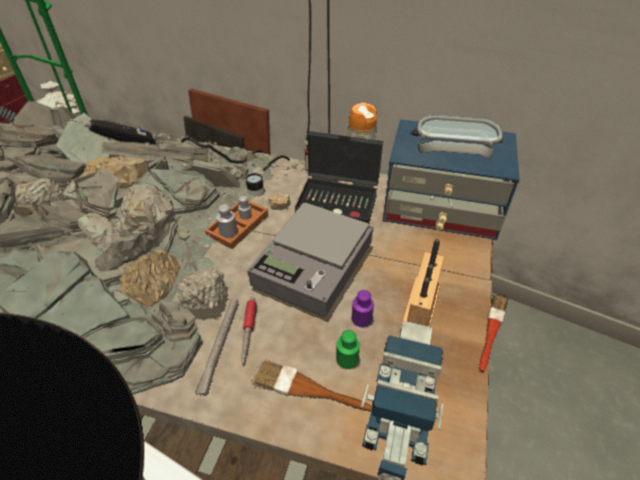

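View pics/b.png

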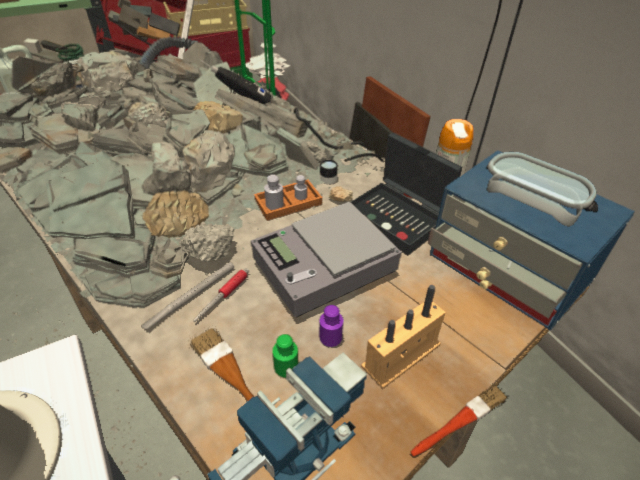

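The scene view shows the large weight at (226,220), the small one at (244,207), the scale at (315,255) and its cover at (315,278). The punch block is at (427,285), with the tallest punch at its far end (436,245). The side view shows the weight at (273,190), the cover at (300,275) and the tall punch at (430,300).

```bash
cat > m.py <<'E'
from h import *
import pickle
for f,boxes in(("a",dict(plate=(270,205,372,265),lw=(212,202,238,238),sw=(236,195,254,222),tray=(200,195,272,248),p=(420,235,445,325),cov=(300,262,335,295),scale=(245,200,378,318))),
               ("b",dict(plate=(290,205,400,275),lw=(262,174,285,210),sw=(294,176,308,202),tray=(250,175,325,222),p=(360,282,448,390),cov=(280,260,320,285),scale=(245,200,405,318)))):
    s,st=pickle.load(open(f"pics/{f}.pkl","rb"));P=cloud(s)
    g=lambda n:P[boxes[n][1]:boxes[n][3],boxes[n][0]:boxes[n][2]].reshape(-1,3)
    print(f)
    def rect(n,lo,hi):
        q=g(n);q=q[(q[:,2]>lo)&(q[:,2]<hi)]
        c,wh,a=cv2.minAreaRect((q[:,:2]*1000).astype(np.float32))
        print(n,len(q),np.round(c,1),np.round(wh,1),round(a,1),"z",np.round(np.median(q[:,2]),4))
    rect("plate",.066,.08);rect("scale",.053,.08);rect("tray",.015,.025);rect("p",.073,.083)
    for n in("lw","sw","p","cov"):
        q=g(n);q=q[~np.isnan(q[:,0])];h=np.sort(q[:,2])[-6:];
        t=q[q[:,2]>h[0]-.004];print(n,"top",np.round(h[-1],4),len(t),np.round(t.mean(0),4))
    q=g("lw");
    for lo,hi in((.064,.076),(.02,.055)):
        t=q[(q[:,2]>lo)&(q[:,2]<hi)];print(len(t),np.round(t.mean(0),4),t.min(0).round(3),t.max(0).round(3))
E
python3 m.py
python3 - <<'E'
import cv2,numpy as np
a=cv2.imread("pics/a.png");b=cv2.imread("pics/b.png")
c=[cv2.resize(x,(400,300),interpolation=cv2.INTER_CUBIC) for x in(a[250:310,275:355],b[250:310,260:340],b[165:225,250:330],b[280:370,350:470])]
cv2.imwrite("pics/c.png",np.vstack([np.hstack(c[:2]),np.hstack(c[2:])]))
E
```

```text
a
plate 3429 [612.4  94.3] [132.2 151.5] 2.7 z 0.0701
scale 7203 [567.  116.6] [266.  281.8] 23.0 z 0.0662
tray 579 [608.3 294.9] [133.3 166.7] 47.3 z 0.0195
p 658 [ 591.2 -132.8] [132.7  33.6] 9.0 z 0.0779
lw top 0.0816 63 [0.5701 0.3027 0.078 ]
sw top 0.0612 39 [0.6331 0.3034 0.0574]
p top 0.142 25 [ 0.6269 -0.127   0.1388]
cov top 0.0763 23 [0.4828 0.0471 0.0743]
48 [0.5657 0.2978 0.0711] [0.559 0.291 0.066] [0.58  0.311 0.075]
322 [0.5641 0.2987 0.0382] [0.537 0.269 0.02 ] [0.647 0.382 0.055]
b
plate 4053 [580.3  91. ] [196.1 152.2] 2.0 z 0.0697
scale 8308 [577.   27.4] [225.  293.1] 1.1 z 0.0675
tray 579 [608.9 306.7] [139.9 156.7] 63.6 z 0.0186
p 1432 [ 563.3 -140.5] [186.6  41.6] 12.5 z 0.0781
lw top 0.0797 57 [0.569  0.3012 0.077 ]
sw top 0.0593 38 [0.6335 0.2997 0.0564]
p top 0.1408 33 [ 0.6263 -0.1296  0.1392]
cov top 0.0758 26 [0.4838 0.0452 0.0739]
69 [0.567  0.2964 0.0711] [0.558 0.29  0.065] [0.582 0.312 0.076]
367 [0.5681 0.2983 0.0395] [0.539 0.267 0.02 ] [0.615 0.393 0.055]
```

View pics/c.png

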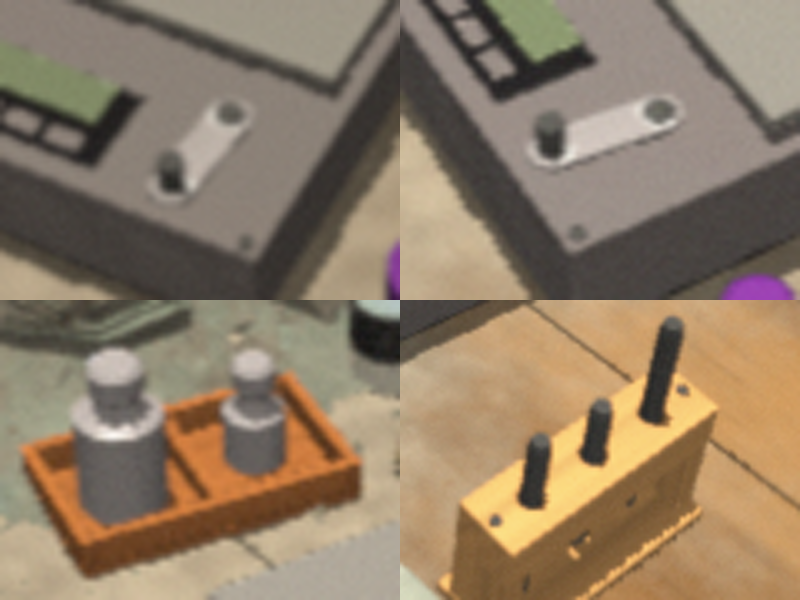

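The crops confirm the cover is closed, its tongue and knob toward the robot and the pivot toward the plate. The weights stand in the tray with the large one nearer the robot, and the tall punch is at the far +x end. I'll do the cover first, starting by turning the tool and moving over.

Request:
{"method": "carry_out", "body": {
  "moves": [
    [0,0,0,0,0,0.1155],
    [0,0,0,0,0,0.1155],
    [0,0,0,0,0,0.1155],
    [0,0,0,0,0,0.1155],
    [14,-40,0,0,0,0],
    [14,-40,0,0,0,0],
    [14,-40,0,0,0,0],
    [14,-40,0,0,0,0],
    [14,-40,0,0,0,0],
    [14,-40,0,0,0,0],
    [14,-40,0,0,0,0],
    [0,0,0,0,0,0]
  ],
  "jaw": 0,
  "force": 40
}}

```text
time: 1.35
eef_pos: [0.3904, -0.2951, 0.2565]
tcp_rot: [[1.0, 0.01, 0.001], [0.01, -1.0, 0.002], [0.001, -0.002, -1.0]]
ft_force: [-0.2, 0.0, -0.3]
opening: 0.0002
grip_force: 0.0
```

```bash
cat >> h.py <<'E'
def plan(p,yaw=None):
    """rotvec (tool) to tool-down with tool x at yaw (deg), then shift in mm in the turned axes"""
    from scipy.spatial.transform import Rotation as Ro
    st=env.read_state();R=np.array(st["tcp_rot"])
    G=R if yaw is None else Ro.from_euler("z",yaw,degrees=True).as_matrix()@np.diag([1.,-1,-1])
    print("t",round(st["time"],2),"pos",np.round(st["eef_pos"],4),"q",np.round(st["joint_pos"],1),"F",np.round(st["ft_force"],1),"open",round(st["opening"],4))
    print("rv",Ro.from_matrix(R.T@G).as_rotvec().round(4),"shift",(G.T@(np.array(p)-st["eef_pos"])*1000).round(1))
E
python3 -c "
from h import *
plan([.43,.03,.255],0)"
```

```text
t 1.35 pos [ 0.3904 -0.2951  0.2565] q [ 58.6  12.2 -27.8 111.3   6.5  58.1 -61.5] F [-0.2  0.  -0.3] open 0.0002
rv [-0.0021 -0.0006  0.0102] shift [  39.6 -325.1    1.5]
```

Request:
{"method": "carry_out", "body": {
  "moves": [
    [6,-38,0,0,0,0.0102],
    [6,-38,0,0,0,0],
    [6,-38,0,0,0,0],
    [6,-38,0,0,0,0],
    [6,-38,0,0,0,0],
    [6,-38,0,0,0,0],
    [6,-38,0,0,0,0],
    [6,-38,0,0,0,0],
    [0,0,0,0,0,0],
    [0,0,0,0,0,0]
  ]
}}

```text
time: 2.35
eef_pos: [0.4384, 0.0025, 0.2562]
tcp_rot: [[1.0, -0.007, -0.0], [-0.007, -1.0, -0.0], [-0.0, 0.0, -1.0]]
ft_force: [-0.4, -1.0, -0.6]
opening: -0.0002
grip_force: 0.0
```

Run:
```python
from h import *
s,st=shot("wrist","w1");P=cloud(s,st)
plan([.483,.008,.15],0)
q=P.reshape(-1,3);m=(abs(q[:,0]-.483)<.02)&(abs(q[:,1]-.046)<.02)&(q[:,2]>.070)
t=q[m];print("knob",len(t),t.mean(0).round(4),t.min(0).round(4),t.max(0).round(4))
m=(q[:,0]>.42)&(q[:,0]<.75)&(q[:,1]<.19)&(q[:,2]>.05)&(q[:,2]<.064);c=cv2.minAreaRect((q[m][:,:2]*1000).astype(np.float32));print(c,m.sum())
m=(q[:,0]>.53)&(q[:,0]<.75)&(q[:,1]<.19)&(q[:,2]>.067)&(q[:,2]<.073);c=cv2.minAreaRect((q[m][:,:2]*1000).astype(np.float32));print(c,m.sum())
print(proj([[.4833,.0462,.074],[.5233,.048,.06]],s,st))
```

```text
t 2.4 pos [0.4383 0.0014 0.2561] q [  35.5    7.9  -42.   117.3    6.3   57.1 -100.1] F [-1.1  0.  -0.8] open 0.0
rv [ 0.0004  0.0005 -0.0092] shift [ 44.7  -6.6 106.1]
knob 117 [0.4846 0.0474 0.0729] [0.48   0.0426 0.0701] [0.4891 0.0523 0.0746]
((516.38623046875, 3.559295654296875), (349.1928405761719, 188.95187377929688), 89.32440185546875) 20811
((574.5805053710938, 13.663223266601562), (315.1939392089844, 74.31023406982422), 86.97381591796875) 15324
[[267.02879421 161.31868768]
 [264.96332405 110.96438561]]
```

View pics/w1.png

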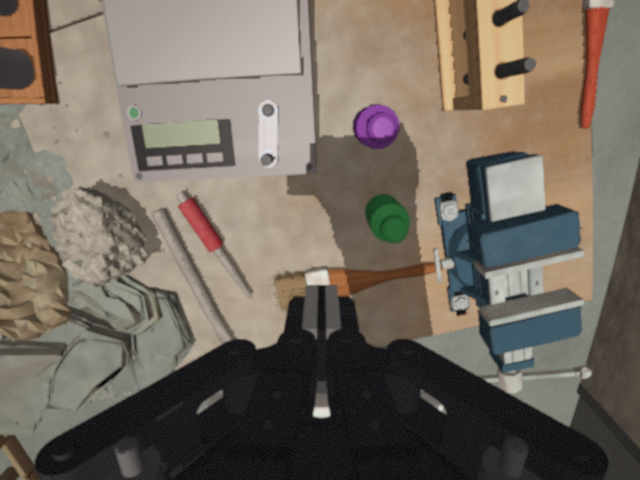

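The wrist view shows the cover with its pivot at (268,108) and knob at (267,159), matching the projections to within about 2 px. Next I come down on the -y side of the knob and push it toward +y.

Request:
{"method": "carry_out", "body": {
  "moves": [
    [15,-3,35,0,0,-0.009],
    [15,-3,35,0,0,0],
    [15,-3,35,0,0,0],
    [0,0,21,0,0,0],
    [0,0,21,0,0,0],
    [0,0,20,0,0,0],
    [0,0,0,0,0,0],
    [0,0,0,0,0,0]
  ]
}}

```text
time: 3.2
eef_pos: [0.4833, 0.0097, 0.0892]
tcp_rot: [[1.0, -0.002, -0.001], [-0.002, -1.0, -0.0], [-0.001, 0.0, -1.0]]
ft_force: [0.1, -0.5, 0.2]
opening: -0.0001
grip_force: 0.0
```

```bash
python3 -c "
from h import *
plan([.484,.026,.089],0)"
```

```text
t 3.2 pos [0.4833 0.0097 0.0892] q [  24.2   28.7  -34.3  119.1   25.2   39.5 -116.8] F [ 0.1 -0.5  0.2] open -0.0001
rv [ 0.0004  0.0012 -0.0021] shift [  0.7 -16.3   0.2]
```

Request:
{"method": "carry_out", "body": {
  "moves": [
    [0,-9,0,0,0,0],
    [0,-8,0,0,0,0],
    [1,-6,0,0,0,0],
    [1,-6,0,0,0,0],
    [2,-6,0,0,0,0],
    [3,-5,0,0,0,0],
    [4,-5,0,0,0,0],
    [4,-4,0,0,0,0],
    [5,-4,0,0,0,0],
    [5,-3,0,0,0,0],
    [0,0,0,0,0,0]
  ]
}}

```text
time: 4.3
eef_pos: [0.5097, 0.0672, 0.0894]
tcp_rot: [[1.0, -0.0, 0.001], [-0.0, -1.0, 0.0], [0.001, -0.0, -1.0]]
ft_force: [0.2, -0.3, 0.4]
opening: 0.0001
grip_force: 0.3
```

Request:
{"method": "carry_out", "body": {
  "moves": [
    [0,4,0,0,0,0],
    [0,2,-30,0,0,0],
    [-15,0,-45,0,0,0],
    [-15,0,-45,0,0,0],
    [-15,0,-40,0,0,0],
    [0,0,0,0,0,0],
    [0,0,0,0,0,0]
  ],
  "jaw": 60
}}

```text
time: 5.0
eef_pos: [0.4638, 0.0605, 0.2503]
tcp_rot: [[1.0, -0.001, 0.003], [-0.001, -1.0, -0.001], [0.003, 0.001, -1.0]]
ft_force: [0.4, -0.5, -1.1]
opening: 0.0601
grip_force: 0.0
```

Run:
```python
from h import *
s,st=shot("wrist","w2");P=cloud(s,st)
plan([.5695,.302,.16],0)
q=P.reshape(-1,3);m=(abs(q[:,0]-.5)<.04)&(abs(q[:,1]-.07)<.05)&(q[:,2]>.070)&(q[:,2]<.08)&(q[:,0]<.54)
t=q[m];print("knob",len(t),np.median(t,0).round(4),t.min(0).round(4),t.max(0).round(4))
```

```text
t 5.05 pos [0.4633 0.0603 0.2491] q [  28.3   12.5  -43.7  114.2   10.3   57.2 -110.4] F [ 0.7  0.5 -0.4] open 0.06
rv [ 0.0008 -0.0004 -0.0011] shift [ 106.2 -241.7   89.1]
knob 117 [0.5129 0.0838 0.073 ] [0.5079 0.079  0.07  ] [0.5171 0.088  0.0752]
```

View pics/w2.png

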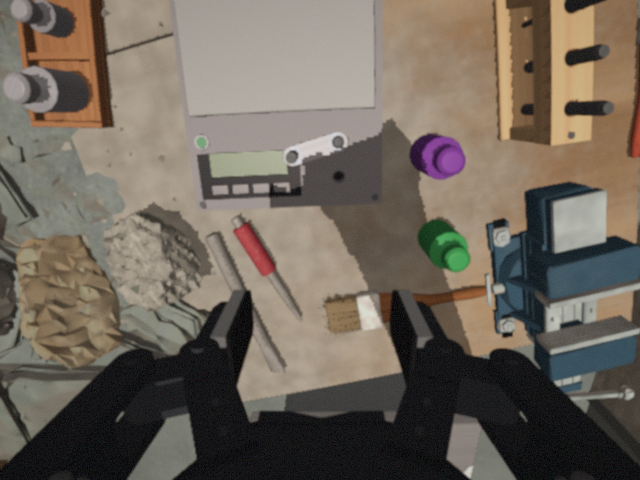

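The cover is swung well clear (knob now at (292,157)) and the open hole is visible at (338,176). Next I move over the weight.

Request:
{"method": "carry_out", "body": {
  "moves": [
    [12,-33,0,0,0,0],
    [12,-33,0,0,0,0],
    [12,-33,0,0,0,0],
    [12,-33,0,0,0,0],
    [12,-33,0,0,0,0],
    [12,-33,0,0,0,0],
    [10,-22,0,0,0,0],
    [10,-22,0,0,0,0],
    [0,0,0,0,0,0],
    [0,0,0,0,0,0]
  ]
}}

```text
time: 6.05
eef_pos: [0.5546, 0.303, 0.2467]
tcp_rot: [[1.0, 0.001, -0.004], [0.001, -1.0, -0.001], [-0.004, 0.001, -1.0]]
ft_force: [0.6, -0.3, -0.4]
opening: 0.06
grip_force: 0.0
```

Run:
```python
from h import *
import pickle
s,st=pickle.load(open("pics/w2.pkl","rb"));P=cloud(s,st)
g=cv2.cvtColor(s["frame"],cv2.COLOR_RGB2GRAY).astype(float)
w=np.clip(60-g[167:187,329:349],0,None);v,u=np.mgrid[167:187,329:349];u0,v0=(w*u).sum()/w.sum(),(w*v).sum()/w.sum()
K,d,R,o=cam(s,st);n=cv2.undistortPoints(np.array([[[u0,v0]]]),K,d)[0,0];r=R@[*n,1];print("hole",u0,v0,w.sum(),(o+r*(.056-o[2])/r[2]).round(4))
s,st=shot("wrist","w3");P=cloud(s,st)
plan([.5695,.302,.16],0)
q=P.reshape(-1,3)
def top(x,y,lo,hi,r=.025):
    m=(abs(q[:,0]-x)<r)&(abs(q[:,1]-y)<r)&(q[:,2]>lo)&(q[:,2]<hi);t=q[m];print(len(t),t.mean(0).round(4),t.min(0).round(4),t.max(0).round(4))
top(.57,.302,.0745,.09);top(.57,.302,.068,.073);top(.57,.302,.012,.05)
# surroundings: max height
for y in np.arange(.2,.44,.04):
    print(round(y,2),[ (lambda t: round(float(np.nanmax(t)),3) if len(t) else None)(q[(abs(q[:,0]-x)<.02)&(abs(q[:,1]-y)<.02)&(q[:,2]<.15)][:,2]) for x in np.arange(.45,.7,.04)])
```

```text
hole 338.1977423121837 175.72323861424678 2569.0 [0.495  0.0447 0.056 ]
t 6.1 pos [0.5549 0.3021 0.2472] q [  -0.9   31.5  -42.5   91.6   22.7   66.1 -138.5] F [-0.1 -0.   0.2] open 0.0599
rv [ 0.0016  0.0032 -0.0002] shift [14.6  0.1 87.2]
580 [0.5717 0.3044 0.0763] [0.5599 0.2932 0.0745] [0.5831 0.3154 0.0783]
45 [0.5798 0.3032 0.0712] [0.5592 0.2923 0.0685] [0.5838 0.3163 0.073 ]
231 [0.5851 0.3043 0.0338] [0.545  0.2854 0.0122] [0.591  0.3263 0.05  ]
0.2 [0.002, 0.003, 0.001, 0.001, 0.002, 0.032, 0.058]
0.24 [0.049, 0.004, 0.002, 0.001, 0.001, 0.002, 0.025]
0.28 [0.037, 0.005, 0.021, 0.078, 0.057, 0.059, 0.025]
0.32 [0.053, 0.007, 0.052, 0.078, 0.063, 0.062, 0.062]
0.36 [0.046, 0.092, 0.02, 0.062, 0.061, 0.061, 0.04]
0.4 [0.131, 0.128, 0.116, 0.07, 0.075, 0.059, 0.074]
```

View pics/w3.png

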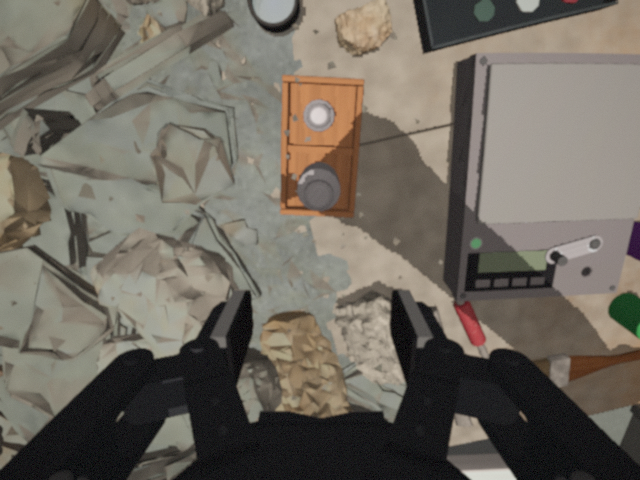

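Run:
```python
from h import *
import pickle
s,st=pickle.load(open("pics/w3.pkl","rb"));q=cloud(s,st).reshape(-1,3)
q2=np.vstack([cloud(*pickle.load(open(f"pics/{f}.pkl","rb"))).reshape(-1,3) for f in "ab" for _ in[0]]) if 0 else q
for X in(.53,.55,.571,.59,.61):
    print(X,[(lambda t: round(float(np.percentile(t,98)),3) if len(t)>3 else None)(q[(abs(q[:,0]-X)<.01)&(abs(q[:,1]-y)<.005)&(q[:,2]<.2)][:,2]) for y in np.arange(.32,.44,.01)])
```

```text
0.53 [0.05, 0.018, 0.007, 0.008, 0.006, 0.006, 0.008, 0.01, 0.092, 0.095, 0.105, 0.112]
0.55 [0.052, 0.02, 0.02, 0.007, 0.004, 0.003, 0.003, 0.004, 0.005, 0.033, 0.038, 0.04]
0.571 [0.075, 0.007, 0.02, 0.003, 0.005, 0.005, 0.06, 0.062, 0.063, 0.065, 0.063, 0.063]
0.59 [0.058, 0.059, 0.02, 0.006, 0.006, 0.004, 0.063, 0.062, 0.069, 0.07, 0.07, 0.071]
0.61 [0.018, 0.061, 0.02, 0.004, 0.006, 0.005, 0.064, 0.067, 0.071, 0.072, 0.073, 0.075]
```

Rock begins at y≥0.375 and the fingers reach only 0.349, so it's clear. Descending.

Request:
{"method": "carry_out", "body": {
  "moves": [
    [8,-1,0,0.0016,0.0032,0],
    [8.5,-1.2,20,0,0,0],
    [0,0,35,0,0,0],
    [0,0,35,0,0,0],
    [0,0,35,0,0,0],
    [0,0,0,0,0,0],
    [0,0,0,0,0,0]
  ],
  "jaw": 56
}}

```text
time: 6.8
eef_pos: [0.5728, 0.3044, 0.1245]
tcp_rot: [[1.0, -0.001, 0.002], [-0.001, -1.0, 0.001], [0.002, -0.001, -1.0]]
ft_force: [0.3, 0.2, 0.4]
opening: 0.0561
grip_force: 0.0
```

```bash
python3 -c "
from h import *
plan([.5715,.3043,.052],0)"
```

```text
t 6.8 pos [0.5728 0.3044 0.1245] q [  -4.1   40.3  -37.7   94.5   28.9   55.1 -142.1] F [0.3 0.2 0.4] open 0.0561
rv [-0.001  -0.0025 -0.0014] shift [-1.3  0.1 72.5]
```

Request:
{"method": "carry_out", "body": {
  "moves": [
    [-1,0,10,0,0,-0.1],
    [0,0,20,0,0,-0.05],
    [0,0,22,0,0,0],
    [0,0,20,0,0,0],
    [0,0,0,0,0,0],
    [0,0,0,0,0,0]
  ]
}}

```text
time: 7.4
eef_pos: [0.5723, 0.3057, 0.0533]
tcp_rot: [[0.989, 0.149, 0.004], [0.149, -0.989, 0.002], [0.004, -0.001, -1.0]]
ft_force: [-0.4, 0.4, 0.8]
opening: 0.056
grip_force: 0.0
```

Request:
{"method": "carry_out", "body": {
  "moves": [
    [0,0,0,0,0,0],
    [0,0,0,0,0,0],
    [0,0,0,0,0,0],
    [0,0,0,0,0,0],
    [0,0,0,0,0,0],
    [0,0,0,0,0,0]
  ],
  "jaw": 30,
  "force": 50
}}

```text
time: 8.0
eef_pos: [0.5729, 0.306, 0.0543]
tcp_rot: [[0.989, 0.149, 0.006], [0.149, -0.989, 0.003], [0.006, -0.002, -1.0]]
ft_force: [-1.3, -0.6, 7.0]
opening: 0.0375
grip_force: 51.6
```

```bash
python3 -c "
from h import *
plan([.5715,.3043,.16])"
```

```text
t 8.0 pos [0.5729 0.306  0.0543] q [  -5.1   46.   -36.4   95.9   34.3   49.4 -137.4] F [-1.3 -0.6  7. ] open 0.0375
rv [0. 0. 0.] shift [  -1.     1.3 -105.8]
```

Request:
{"method": "carry_out", "body": {
  "moves": [
    [0,0,-10,0,0,0],
    [0,0,-25,0,0,0],
    [0,0,-35,0,0,0],
    [0,0,-35,0,0,0],
    [0,0,-25,0,0,0],
    [0,0,0,0,0,0],
    [0,0,0,0,0,0]
  ]
}}

```text
time: 8.7
eef_pos: [0.5709, 0.3047, 0.1818]
tcp_rot: [[0.989, 0.149, 0.003], [0.149, -0.989, 0.001], [0.003, -0.0, -1.0]]
ft_force: [-0.0, -1.4, -5.9]
opening: 0.0372
grip_force: 51.3
```

Run:
```python
from h import *
import pickle
for f in("a","w2"):
    s,st=pickle.load(open(f"pics/{f}.pkl","rb"));q=cloud(s,st).reshape(-1,3)
    m=(q[:,0]>.5)&(q[:,0]<.72)&(abs(q[:,1]-.09)<.11)&(abs(q[:,2]-.070)<.003);print(cv2.minAreaRect((q[m][:,:2]*1000).astype(np.float32)))
s,st=shot("wrist","w4");shot("side","b4")
plan([.612,.0945,.18],0)
```

```text
((612.53125, 94.25122833251953), (133.263427734375, 151.08026123046875), 1.7407697439193726)
((568.6986083984375, 94.0518569946289), (153.41758728027344, 121.31214904785156), 89.30502319335938)
t 8.8 pos [0.5701 0.304  0.18  ] q [  -1.4   37.2  -41.8   92.8   27.6   60.7 -132.7] F [-0.4  0.2 -5. ] open 0.0373
rv [6.000e-04 1.000e-04 1.496e-01] shift [ 41.9 209.5   0. ]
```

View pics/b4.png

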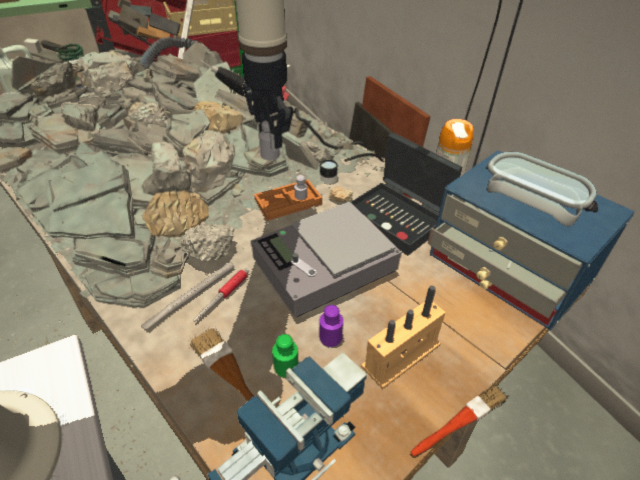

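The weight hangs upright in the gripper at (268,140), and the small weight is still in the tray. Moving it over the plate.

Request:
{"method": "carry_out", "body": {
  "moves": [
    [0,0,0,0,0,0.075],
    [0,0,0,0,0,0.075],
    [4,20,0,0,0,0],
    [7,35,0,0,0,0],
    [7,35,0,0,0,0],
    [7,35,0,0,0,0],
    [7,35,0,0,0,0],
    [6,30,0,0,0,0],
    [4,20,0,0,0,0],
    [0,0,20,0,0,0],
    [0,0,0,0,0,0],
    [0,0,0,0,0,0]
  ]
}}

```text
time: 10.0
eef_pos: [0.6117, 0.0957, 0.1604]
tcp_rot: [[1.0, 0.001, -0.001], [0.001, -1.0, 0.002], [-0.001, -0.002, -1.0]]
ft_force: [0.3, -1.3, -4.2]
opening: 0.037
grip_force: 51.5
```

```bash
python3 -c "
from h import *
plan([.6125,.0943,.1195],0)"
```

```text
t 10.0 pos [0.6117 0.0957 0.1604] q [  16.9   35.2  -39.    97.7   25.7   56.3 -121.4] F [ 0.3 -1.3 -4.2] open 0.037
rv [-0.002   0.0009  0.0007] shift [ 0.8  1.4 40.9]
```

Request:
{"method": "carry_out", "body": {
  "moves": [
    [1,1,15,-0.002,0.001,0],
    [0,0,14,0,0,0],
    [0,0,8,0,0,0],
    [0,0,4,0,0,0],
    [0,0,2,0,0,0],
    [0,0,0,0,0,0],
    [0,0,0,0,0,0]
  ]
}}

```text
time: 10.7
eef_pos: [0.6149, 0.0944, 0.1196]
tcp_rot: [[1.0, -0.0, 0.005], [-0.0, -1.0, -0.0], [0.005, 0.0, -1.0]]
ft_force: [1.2, -0.1, -5.7]
opening: 0.0372
grip_force: 51.6
```

Request:
{"method": "carry_out", "body": {
  "moves": [
    [-2,0,1,0,0.005,0],
    [0,0,1,0,0,0],
    [0,0,1,0,0,0],
    [0,0,0,0,0,0],
    [0,0,0,0,0,0]
  ]
}}

```text
time: 11.2
eef_pos: [0.6126, 0.0943, 0.1164]
tcp_rot: [[1.0, -0.0, 0.009], [-0.0, -1.0, -0.0], [0.009, 0.0, -1.0]]
ft_force: [-1.4, 0.5, -2.0]
opening: 0.0371
grip_force: 51.9
```

Request:
{"method": "carry_out", "body": {
  "moves": [
    [0,0,0.5,0,-0.009,0],
    [0,0,0.5,0,0,0],
    [0,0,0.5,0,0,0],
    [0,0,0,0,0,0],
    [0,0,0,0,0,0]
  ]
}}

```text
time: 11.7
eef_pos: [0.6128, 0.0943, 0.1149]
tcp_rot: [[1.0, -0.0, 0.001], [-0.0, -1.0, -0.0], [0.001, 0.0, -1.0]]
ft_force: [-0.6, -0.4, 0.2]
opening: 0.037
grip_force: 52.2
```

The plate now carries the load (force about 0). Releasing.

Request:
{"method": "carry_out", "body": {
  "moves": [
    [0,0,0,0,0,0],
    [0,0,0,0,0,0],
    [0,0,0,0,0,0],
    [0,0,0,0,0,0],
    [0,0,0,0,0,0],
    [0,0,-10,0,0,0],
    [0,0,-30,0,0,0],
    [0,0,-40,0,0,0],
    [0,0,-40,0,0,0],
    [0,0,0,0,0,0],
    [0,0,0,0,0,0]
  ],
  "jaw": 70
}}

```text
time: 12.8
eef_pos: [0.6132, 0.0944, 0.2365]
tcp_rot: [[1.0, -0.0, 0.003], [-0.0, -1.0, -0.0], [0.003, 0.0, -1.0]]
ft_force: [-0.9, 1.0, -0.9]
opening: 0.0701
grip_force: 0.0
```

Run:
```python
from h import *
for n,f in(("scene","a5"),("side","b5")):
    s,st=shot(n,f);q=cloud(s).reshape(-1,3)
    m=(abs(q[:,0]-.612)<.03)&(abs(q[:,1]-.094)<.03)&(q[:,2]>.131)&(q[:,2]<.145);print("weight top",m.sum(),q[m].mean(0).round(4),q[m].max(0).round(4))
    m=(abs(q[:,0]-.6266)<.02)&(abs(q[:,1]+.128)<.02)&(q[:,2]>.136);print("head",m.sum(),q[m].min(0).round(4),q[m].max(0).round(4))
    m=(abs(q[:,0]-.6266)<.02)&(abs(q[:,1]+.128)<.02)&(q[:,2]>.09)&(q[:,2]<.14);print("shaft",q[m].mean(0).round(4),np.polyfit(q[m][:,2],q[m][:,:2],1).round(4))
plan([.61,-.127,.2],9)
```

```text
weight top 113 [0.6078 0.0911 0.1372] [0.6229 0.1048 0.1418]
head 26 [ 0.6211 -0.1329  0.1362] [ 0.6308 -0.1238  0.1413]
shaft [ 0.6243 -0.1287  0.1168] [[ 0.013  -0.008 ]
 [ 0.6228 -0.1278]]
weight top 130 [0.6088 0.0879 0.1369] [0.622  0.1025 0.141 ]
head 35 [ 0.6224 -0.1355  0.1361] [ 0.6309 -0.1256  0.141 ]
shaft [ 0.6247 -0.1321  0.1175] [[ 0.023   0.0175]
 [ 0.622  -0.1342]]
t 12.9 pos [0.6118 0.0938 0.2339] q [  18.8   30.6  -41.4   94.4   22.1   63.6 -118.7] F [ 0.9 -0.2 -0.6] open 0.0701
rv [ 0.0009  0.0012 -0.1576] shift [-36.3 217.8  33.9]
```

Request:
{"method": "carry_out", "body": {
  "moves": [
    [0,0,0,0,0,-0.0788],
    [0,0,0,0,0,-0.0788],
    [-10,28,0,0,0,0],
    [-10,28,0,0,0,0],
    [-11,31,0,0,0,0],
    [-11,31,0,0,0,0],
    [-11,31,0,0,0,0],
    [-11,31,0,0,0,0],
    [-11,32,0,0,0,0],
    [0,0,0,0,0,0],
    [0,0,0,0,0,0]
  ],
  "jaw": 50
}}

```text
time: 14.0
eef_pos: [0.5705, -0.1279, 0.2332]
tcp_rot: [[0.988, 0.154, -0.002], [0.154, -0.988, 0.001], [-0.002, -0.001, -1.0]]
ft_force: [0.9, 0.5, -0.4]
opening: 0.0498
grip_force: 0.0
```

Run:
```python
from h import *
s,st=shot("wrist","w6");q=cloud(s,st).reshape(-1,3)
plan([.6268,-.129,.2],9)
m=(abs(q[:,0]-.6266)<.025)&(abs(q[:,1]+.128)<.02)&(q[:,2]>.134);print("head",m.sum(),q[m].mean(0).round(4),q[m].min(0).round(4),q[m].max(0).round(4))
for lo,hi in((.085,.1),(.1,.115),(.115,.13)):
    m=(abs(q[:,0]-.6266)<.025)&(abs(q[:,1]+.128)<.02)&(q[:,2]>lo)&(q[:,2]<hi);print(m.sum(),q[m].mean(0).round(4))
m=(abs(q[:,0]-.6)<.1)&(abs(q[:,1]+.13)<.06)&(abs(q[:,2]-.078)<.003);print(cv2.minAreaRect((q[m][:,:2]*1000).astype(np.float32)))
```

```text
t 14.05 pos [ 0.5709 -0.1263  0.2336] q [ 42.3  27.3 -42.7  99.3  20.6  61.6 -88.2] F [-0.6 -0.3 -0.2] open 0.0498
rv [-0.0014  0.0015  0.0001] shift [54.8 11.4 33.6]
head 237 [ 0.6285 -0.1287  0.138 ] [ 0.6231 -0.1339  0.1341] [ 0.6334 -0.1238  0.1406]
28 [ 0.6321 -0.1264  0.0924]
33 [ 0.6321 -0.1267  0.1084]
37 [ 0.632  -0.1269  0.1234]
((590.590087890625, -133.79173278808594), (130.44444274902344, 34.117130279541016), 9.135470390319824)
```

View pics/w6.png

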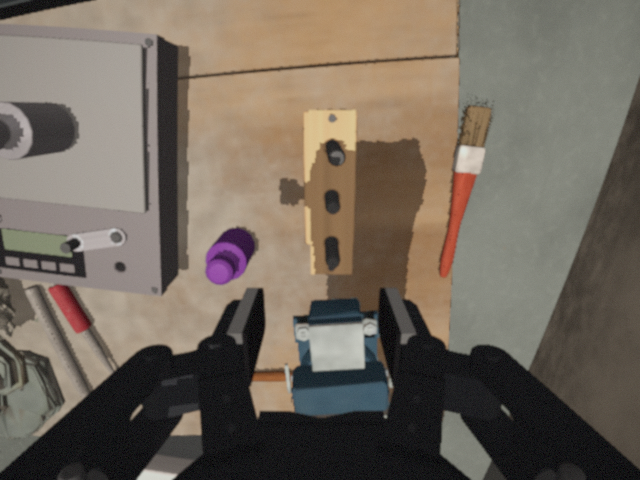

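The weight stands on the plate at (10,130). The punches are at (337,155), (333,200) and (333,252), with the pin punch the far one. Going over it and down.

Request:
{"method": "carry_out", "body": {
  "moves": [
    [19,4,0,-0.0014,0.0015,0],
    [19,4,0,0,0,0],
    [18,3,0,0,0,0],
    [0,0,25,0,0,0],
    [0,0,30,0,0,0],
    [0,0,20,0,0,0],
    [0,0,0,0,0,0],
    [0,0,0,0,0,0]
  ],
  "jaw": 36
}}

```text
time: 14.85
eef_pos: [0.6289, -0.1272, 0.1597]
tcp_rot: [[0.987, 0.159, 0.001], [0.159, -0.987, -0.0], [0.001, 0.0, -1.0]]
ft_force: [-0.4, 0.1, -0.3]
opening: 0.0362
grip_force: 0.0
```

Run:
```python
from h import *
plan([.628,-.1284,.114],9)
```

```text
t 14.85 pos [ 0.6289 -0.1272  0.1597] q [ 36.3  37.3 -38.7  94.4  26.6  57.8 -92.1] F [-0.4  0.1 -0.3] open 0.0362
rv [ 0.0005 -0.0012  0.0024] shift [-1.1  1.  45.7]
```

Request:
{"method": "carry_out", "body": {
  "moves": [
    [-1,1,16,0,-0.001,0.002],
    [0,0,16,0,0,0],
    [0,0,14,0,0,0],
    [0,0,0,0,0,0],
    [0,0,0,0,0,0]
  ]
}}

```text
time: 15.35
eef_pos: [0.6276, -0.1302, 0.1131]
tcp_rot: [[0.988, 0.155, -0.0], [0.155, -0.988, -0.001], [-0.0, 0.001, -1.0]]
ft_force: [0.4, 0.1, 0.1]
opening: 0.0358
grip_force: 0.0
```

Request:
{"method": "carry_out", "body": {
  "moves": [
    [0,0,0,0,0,0],
    [0,0,0,0,0,0],
    [0,0,0,0,0,0],
    [0,0,0,0,0,0],
    [0,0,0,0,0,0],
    [0,0,0,0,0,0]
  ],
  "jaw": 3,
  "force": 80
}}

```text
time: 15.95
eef_pos: [0.6286, -0.128, 0.1148]
tcp_rot: [[0.988, 0.156, 0.002], [0.156, -0.988, 0.0], [0.002, 0.0, -1.0]]
ft_force: [-0.7, 6.2, 3.1]
opening: 0.0088
grip_force: 77.9
```

Request:
{"method": "carry_out", "body": {
  "moves": [
    [0,0,-10,0,0,0],
    [0,0,-20,0,0,0],
    [0,0,-25,0,0,0],
    [0,0,-25,0,0,0],
    [0,0,-25,0,0,0],
    [0,0,0,0,0,0],
    [0,0,0,0,0,0]
  ]
}}

```text
time: 16.65
eef_pos: [0.628, -0.131, 0.2191]
tcp_rot: [[0.988, 0.154, 0.002], [0.154, -0.988, -0.003], [0.001, 0.003, -1.0]]
ft_force: [-0.5, -0.7, -2.1]
opening: 0.0088
grip_force: 78.0
```

```bash
python3 - <<'E'
from h import *
for n,f in(("scene","a7"),("side","b7")):
    s,_=shot(n,f);st=env.read_state();e=np.array(st["eef_pos"]);P=cloud(s)
    q=P.reshape(-1,3);m=(abs(q[:,0]-e[0])<.03)&(abs(q[:,1]-e[1])<.03)&(q[:,2]>.09)&(q[:,2]<e[2]-.03);t=q[m]
    print(len(t),t.min(0).round(4));
    for lo in np.arange(.09,.19,.015):
        u=t[(t[:,2]>lo)&(t[:,2]<lo+.015)];print(round(lo,3),len(u),u.mean(0).round(4) if len(u) else "")
    x=proj(e-[0,0,.107],s)[0];print(x)
plan([.495,.0445,.215],9)
E
python3 - <<'E'
import cv2,numpy as np
a=cv2.imread("pics/a7.png");b=cv2.imread("pics/b7.png")
cv2.imwrite("pics/d.png",np.hstack([cv2.resize(a[190:310,380:480],(400,480)),cv2.resize(b[230:350,380:480],(400,480))]))
E
```

```text
134 [ 0.6208 -0.1362  0.1111]
0.09 0 
0.105 10 [ 0.627  -0.1309  0.1157]
0.12 17 [ 0.6267 -0.1307  0.1274]
0.135 17 [ 0.6264 -0.1309  0.1421]
0.15 24 [ 0.6247 -0.1312  0.1581]
0.165 44 [ 0.624  -0.1318  0.1727]
0.18 22 [ 0.6239 -0.1315  0.1842]
[436.1934698  252.26415696]
186 [ 0.6202 -0.1386  0.1106]
0.09 0 
0.105 16 [ 0.6256 -0.1328  0.1156]
0.12 23 [ 0.6256 -0.1331  0.1278]
0.135 26 [ 0.6255 -0.1328  0.1422]
0.15 34 [ 0.6239 -0.1346  0.1594]
0.165 57 [ 0.6237 -0.1351  0.1724]
0.18 30 [ 0.6229 -0.1349  0.1833]
[428.8893265  300.80435529]
t 16.75 pos [ 0.6269 -0.1307  0.2174] q [ 37.8  33.6 -40.5  92.   23.9  63.4 -90. ] F [-0.4  0.3 -1.3] open 0.009
rv [ 0.0018  0.0015 -0.0023] shift [-102.9 -193.7    2.4]
```

View pics/d.png

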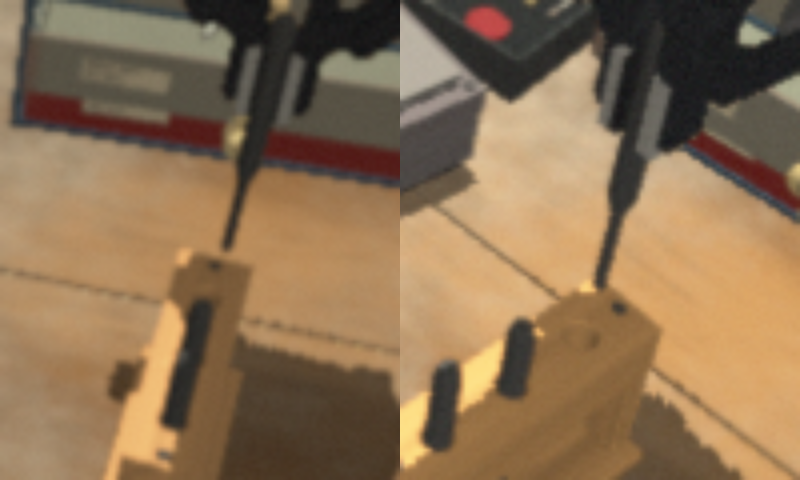

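The punch hangs straight, and its tip lines up with the TCP axis about 107 mm below the TCP. Now I'll refine the hole position from several views.

```bash
cat > hole.py <<'E'
from h import *
import pickle,sys
c=[]
for f in sys.argv[1:]:
    s,st=pickle.load(open(f"pics/{f}.pkl","rb"));K,d,R,o=cam(s,st)
    g=cv2.cvtColor(s["frame"],cv2.COLOR_RGB2GRAY).astype(np.float32)
    x,y=np.meshgrid(np.arange(.483,.507,.0005),np.arange(.033,.061,.0005))
    uv=proj(np.stack([x.ravel(),y.ravel(),np.full(x.size,.058)],1),s,st).reshape(*x.shape,2).astype(np.float32)
    G=cv2.remap(g,uv[...,0],uv[...,1],cv2.INTER_CUBIC)
    m=np.median(G);w=np.clip((m+G.min())/2-G,0,None)
    print(f,"hole",((w*x).sum()/w.sum()).round(4),((w*y).sum()/w.sum()).round(4),"med/min",m,G.min().round(),"diam",round(1000*np.sqrt((w>0).sum()*.25e-6*4/np.pi),1), "camxy",o.round(3))
    c.append(cv2.resize(np.clip(G,0,255).astype(np.uint8)[::-1],(240,280)))
cv2.imwrite("pics/holes.png",np.hstack(c))
E
python3 hole.py a5 b5 w2 w6 w3 a7 b7
```

```text
a5 hole 0.4932 0.0449 med/min 138.1127 64.0 diam 9.2 camxy [ 0.018 -0.237  0.709]
b5 hole 0.493 0.043 med/min 154.00821 73.0 diam 9.9 camxy [ 0.259 -0.454  0.663]
w2 hole 0.4955 0.0449 med/min 74.71127 9.0 diam 7.9 camxy [0.544 0.06  0.367]
w6 hole 0.4956 0.0437 med/min 140.06647 41.0 diam 9.6 camxy [ 0.65  -0.116  0.349]
w3 hole 0.4953 0.0465 med/min 135.74602 42.0 diam 9.3 camxy [0.636 0.302 0.363]
a7 hole 0.4933 0.0449 med/min 128.32416 58.0 diam 9.1 camxy [ 0.018 -0.237  0.709]
b7 hole 0.493 0.043 med/min 154.1059 72.0 diam 9.8 camxy [ 0.259 -0.454  0.663]
```

Request:
{"method": "carry_out", "body": {
  "moves": [
    [-9,-16,0,0.002,0.001,-0.002],
    [-17,-32,0,0,0,0],
    [-17,-32,0,0,0,0],
    [-17,-32,0,0,0,0],
    [-17,-32,0,0,0,0],
    [-17,-32,0,0,0,0],
    [-9,-17,0,0,0,0],
    [0,0,10,0,0,0],
    [0,0,0,0,0,0],
    [0,0,0,0,0,0],
    [0,0,0,0,0,0]
  ]
}}

```text
time: 17.85
eef_pos: [0.4967, 0.0432, 0.2084]
tcp_rot: [[0.988, 0.154, 0.001], [0.154, -0.988, 0.001], [0.002, -0.0, -1.0]]
ft_force: [-0.2, -0.2, -0.6]
opening: 0.0091
grip_force: 78.0
```

Run:
```python
from h import *
plan([.4945,.0446,.178],9)
```

```text
t 17.85 pos [0.4967 0.0432 0.2084] q [  31.3   20.8  -46.9  112.5   18.5   54.3 -105.8] F [-0.2 -0.2 -0.6] open 0.0091
rv [-0.0005 -0.0015 -0.0021] shift [-2.  -1.7 30.4]
```

Request:
{"method": "carry_out", "body": {
  "moves": [
    [-1,-1,10,0,-0.0015,-0.002],
    [-1,-0.7,10,0,0,0],
    [0,0,10,0,0,0],
    [0,0,0,0,0,0],
    [0,0,0,0,0,0],
    [0,0,0,0,0,0]
  ]
}}

```text
time: 18.45
eef_pos: [0.494, 0.046, 0.1788]
tcp_rot: [[0.987, 0.159, 0.001], [0.159, -0.987, 0.0], [0.001, -0.0, -1.0]]
ft_force: [-0.4, -0.4, -0.9]
opening: 0.0088
grip_force: 78.0
```

Run:
```python
from h import *
c=[]
for n,f in(("scene","a8"),("side","b8")):
    s,_=shot(n,f);e=np.array(env.read_state()["eef_pos"]);K,d,R,o=cam(s)
    q=cloud(s).reshape(-1,3);m=(abs(q[:,0]-e[0])<.015)&(abs(q[:,1]-e[1])<.015)&(q[:,2]>.066)&(q[:,2]<.115);t=q[m]
    v=np.array(R[:2,2]);v/=np.linalg.norm(v)
    sel=t[t[:,2]<.105];print(f,e.round(4),len(t),"zmin",t[:,2].min().round(4),"axis",(np.median(sel[:,:2],0)+v*.0018).round(4))
    for h in(.07,.085,.1):
        u=t[abs(t[:,2]-h)<.006];print(h,len(u),(u.mean(0)[:2]+v*.0018).round(4) if len(u) else "")
    x,y=proj([.4945,.0446,.06],s)[0].astype(int);i=cv2.imread(f"pics/{f}.png")[y-50:y+25,x-50:x+50];c.append(cv2.resize(i,(400,300),interpolation=cv2.INTER_CUBIC))
    print(proj([e-[0,0,.107],[.4945,.0446,.058]],s).round(1), x,y)
cv2.imwrite("pics/e.png",np.hstack(c))
```

```text
a8 [0.4941 0.046  0.1789] 38 zmin 0.0718 axis [0.4945 0.0465]
0.07 4 [0.495  0.0467]
0.085 10 [0.4942 0.0461]
0.1 12 [0.4945 0.047 ]
[[312.6 279.2]
 [313.5 284.4]] 313 283
b8 [0.4941 0.0459 0.179 ] 56 zmin 0.0713 axis [0.4946 0.0443]
0.07 4 [0.4948 0.0452]
0.085 17 [0.4949 0.0447]
0.1 20 [0.4942 0.0448]
[[295.5 272.7]
 [296.3 278.9]] 296 278
```

View pics/e.png

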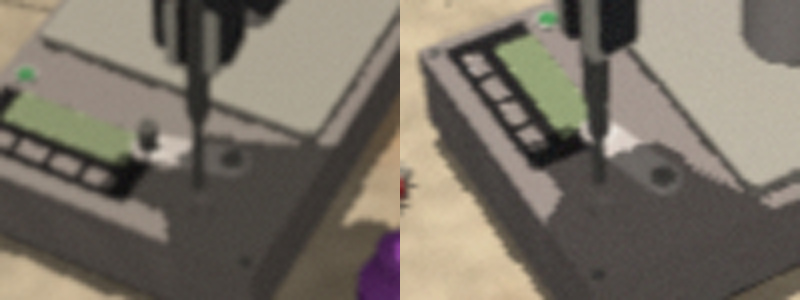

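In both views the nose stands just above the hole (left: tip (200,190), hole about (202,204); right: tip (598,183), hole about (600,197)), within roughly 1 mm. A small trim, then I descend while watching the force.

Request:
{"method": "carry_out", "body": {
  "moves": [
    [-0.4,0.8,4,0,0,-0.002],
    [0,0,4,0,0,0],
    [0,0,4,0,0,0],
    [0,0,3,0,0,0],
    [0,0,2,0,0,0],
    [0,0,1,0,0,0],
    [0,0,0,0,0,0],
    [0,0,0,0,0,0]
  ]
}}

```text
time: 19.35
eef_pos: [0.4936, 0.045, 0.1607]
tcp_rot: [[0.987, 0.161, 0.0], [0.161, -0.987, 0.0], [0.0, -0.0, -1.0]]
ft_force: [0.5, -0.1, -0.7]
opening: 0.0092
grip_force: 78.0
```

```bash
python3 -c "
from h import *
plan([.494,.0449,.157],9)"
```

```text
t 19.35 pos [0.4936 0.045  0.1607] q [  28.6   24.6  -44.5  115.1   22.7   49.1 -109.3] F [ 0.5 -0.1 -0.7] open 0.0092
rv [-0.0002 -0.0003  0.0042] shift [0.4 0.1 3.7]
```

The tip is about 4 mm below the deck with no contact force, so it's in the hole. Continuing.

Request:
{"method": "carry_out", "body": {
  "moves": [
    [0,0,2,0,0,0.004],
    [0,0,2,0,0,0],
    [0,0,2,0,0,0],
    [0,0,2,0,0,0],
    [0,0,1,0,0,0],
    [0,0,0,0,0,0],
    [0,0,0,0,0,0]
  ]
}}

```text
time: 20.05
eef_pos: [0.4935, 0.045, 0.1516]
tcp_rot: [[0.988, 0.157, 0.0], [0.157, -0.988, 0.0], [0.0, -0.0, -1.0]]
ft_force: [0.2, -0.2, -1.0]
opening: 0.009
grip_force: 78.0
```

Request:
{"method": "carry_out", "body": {
  "moves": [
    [0,0,1,0,0,0],
    [0,0,1,0,0,0],
    [0,0,1,0,0,0],
    [0,0,1,0,0,0],
    [0,0,0,0,0,0],
    [0,0,0,0,0,0]
  ]
}}

```text
time: 20.65
eef_pos: [0.4938, 0.045, 0.1478]
tcp_rot: [[0.988, 0.157, 0.001], [0.157, -0.988, 0.0], [0.001, -0.0, -1.0]]
ft_force: [0.0, -0.3, 3.2]
opening: 0.0089
grip_force: 78.4
```

Request:
{"method": "carry_out", "body": {
  "moves": [
    [0,0,1,0,0,0],
    [0,0,1,0,0,0],
    [0,0,1,0,0,0],
    [0,0,0,0,0,0],
    [0,0,0,0,0,0],
    [0,0,0,0,0,0]
  ]
}}

```text
time: 21.25
eef_pos: [0.4941, 0.0451, 0.1454]
tcp_rot: [[0.988, 0.157, 0.001], [0.157, -0.988, -0.0], [0.001, 0.0, -1.0]]
ft_force: [-1.3, 0.4, 11.3]
opening: 0.0086
grip_force: 79.4
```

Request:
{"method": "carry_out", "body": {
  "moves": [
    [0,0,0,0,0,0],
    [0,0,0,0,0,0],
    [0,0,0,0,0,0],
    [0,0,0,0,0,0],
    [0,0,0,0,0,0],
    [0,0,0,0,0,0],
    [0,0,0,0,0,0],
    [0,0,0,0,0,0]
  ]
}}

```text
time: 22.05
eef_pos: [0.4941, 0.0451, 0.1454]
tcp_rot: [[0.988, 0.157, 0.001], [0.157, -0.988, -0.0], [0.001, 0.0, -1.0]]
ft_force: [-1.5, -1.2, 11.5]
opening: 0.0089
grip_force: 79.4
```

Run:
```python
from h import *
s,_=shot("side","b9");q=cloud(s).reshape(-1,3)
m=(abs(q[:,0]-.612)<.03)&(abs(q[:,1]-.094)<.03)&(q[:,2]>.131)&(q[:,2]<.145);print("weight top",m.sum(),q[m].mean(0).round(4),q[m].max(0).round(4))
plan([.494,.045,.145],9)
```

```text
weight top 129 [0.6088 0.088  0.1369] [0.6219 0.101  0.1413]
t 22.1 pos [0.4941 0.0451 0.1454] q [  27.6   26.   -43.5  115.6   24.2   47.4 -110.7] F [-1.4 -0.8 10.9] open 0.0089
rv [ 0.0003 -0.0013  0.0002] shift [-0.1  0.1  0.4]
```

The push is steady at about 12 N, above the 6 N needed at the stop, and the weight hasn't moved. Handing in.

```bash
python3 -c "
from h import *
print(ticket.sign_off())"
```

```text
the job is handed in; nothing more can be done
None
```

I handed the job in at about 22 s: the large weight stands free on the plate and the gripped pin punch holds the calibration button down with about 12 N, but sign-off returned no verdict.

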